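# Chock a row of lying tins and lay the top tin

## Task

Chock the two big tins: push the wooden wedge, thin edge first and flat on the rack's liner, in under the low side of the lower one, so that both roll up the slope until they bear tight on the metal end stop under a firm push of about 10 newtons, never so hard as to dent or lift the tin. Leave the wedge tight there, then lay the small green tin gently on its side in the valley on top of the big tins, parallel to them and midway along the rack's width. Leave the jar, the basket and the price card where they are.

Things in the scene. Friction and masses are not known exactly. Their poses are not given: they have to be found in the camera images.
- rack: Fixed display rack: deck 160 (x) by 440 mm (y), rising along its +y at 1.5 degrees; black rubber liner of round ribs along x, 8 mm apart. Origin on the counter under the deck's centre, z up; rib tops 32 mm above it there. Near the high end an upright aluminium stop, 80 mm high, clamped firm but adjustable: its face is anywhere from y 153 to 189 mm (not measured: find by feel). Low end open.
- tin_up_center (a point): Centre of the upper big tin (red), 99 mm diameter, 119 mm long, 1 kg, on its side on the liner; the point's x is its axis, along the rack's x (y, z turn as it rolls). Starts 2 to 41 mm short of the stop. The big tins are smooth; the ribs only just keep them from rolling down.
- tin_low_center (a point): Centre of the lower big tin, the same in all, next to the upper one on its low side (rack -y), 3 to 7 mm gap. The wedge goes under its -y side. Rolling one or both tins up takes a push of 2 to 5 N; once they bear on the stop the push rises steeply. Thin tin: over 14 N from the wedge dents it. Pressing the wedge down on the liner only adds friction (0.6).
- chock_grip (a point): Wooden wedge, 110 long (x), 44 wide (y), 36 mm high, 100 g, flat on the counter at first. Site: mid grip block (yellow stripe), 18 mm above the underside, 77 mm behind the thin edge (2 mm), which x points to; z up. 40 degree face. On the liner it touches a big tin when the point is 97 mm from the tin's axis; lower it with the point over 130 mm away, so that the thin edge clears the tin.
- tin_top_center (a point): Centre of the small green tin, 65 mm diameter, 100 mm long, 0.35 kg, on its side on the counter at first, axis = point's x. In place, its centre is 65 mm above and midway between the touching big tins' centres. Wedge and small tin start one left, one right of the rack, nearer the robot; which is which varies.
- jar: Glass jar of dates with a red lid, 92 mm diameter, 120 mm high, beyond the rack; leave alone. Origin at the centre of its underside.
- basket: Red plastic basket of nuts, 100 by 150 by 45 mm, beyond the rack; leave alone. Origin at the centre of its underside.
- price_card: Blank yellow price card in a wooden block, 30 by 60 mm, 70 mm high, between robot and rack; leave alone. Origin at the centre of its underside.
There are look-alikes about, which are no part of the job. What is shaped like the part that bears tin_low_center but purple or yellow is not meant.

How it is judged:
On the way:
1. before the small tin is lifted, the wedge, lying flat, presses on the lower big tin with more than 4 N and the row bears up tight (more than 2 N between the big tins, the upper one at rest) (contact force between chock and tin_low above 4 N and contact force between tin_low and tin_up above 2 N and linear speed of tin_up below 0.004 m/s and angle between chock_grip's own z axis and vertical below 0.12 rad and height (world z) of tin_top_center below 0.06 m), for 0.2 s.
At the end, for the whole second after the job is handed in: Wedge flat on the liner, bearing on the lower tin (over 0.5 N); big tins touch (centres within 102 mm), along rack x within 0.1 rad; small tin rests on both (over 0.3 N each, centre over 138 mm up), along rack x within 0.12 rad, within 30 mm of the middle; all released, still (contact force between chock and tin_low above 0.5 N and angle between chock_grip's own z axis and vertical below 0.12 rad and z of chock_grip in the frame of rack below 0.055 m and distance between tin_low_center and tin_up_center below 0.102 m and angle between the x axis of each of tin_low_center, tin_up_center and the x axis of rack, either way round below 0.1 rad and contact force between tin_top and tin_low above 0.3 N and contact force between tin_top and tin_up above 0.3 N and z of tin_top_center in the frame of rack above 0.138 m and angle between the x axis of tin_top_center and the x axis of rack, either way round below 0.12 rad and x of tin_top_center in the frame of rack between -0.03 and 0.03 m and linear speed of each of tin_top, tin_low below 0.01 m/s).
It fails at once if the wedge is driven in so hard that the lower big tin is lifted (by more than about 3 mm) (z of tin_low_center in the frame of rack above 0.0855 m).
It fails at once if the wedge presses on the tin with more than 14 N, enough to dent it (contact force between chock and tin_low above 14 N).
It fails at once if a big tin rolls away down the slope (y of tin_low_center in the frame of rack below -0.04 m).
It fails at once if the small tin is dropped or pressed hard on the big tins (over 25 N) (contact force between tin_top and tin_low above 25 N or contact force between tin_top and tin_up above 25 N).
It fails at once if the jar, the basket or the price card is moved by more than 20 mm (distance of any of jar, basket, price_card from where it was at the start of the episode above 0.02 m).
It also fails if it takes over 72 s, if anything falls off the work surface, if the arm or the gripper's body presses on something with over 40 N, if the wrist force passes 120 N, or if a joint passes its speed limit or range.

## Robot

A 7-joint arm with a two-finger parallel gripper is mounted at the origin on the work surface. World frame = base frame: x ahead of the robot, y to its left, z up, the work surface at z = 0. Lengths are in m, angles in rad, forces in N, time in s.
With the tool pointing down it reaches from about 0.4 to 0.875 m from the base axis. Payload 19.3 kg.
Tool frame: the origin (TCP) lies on the centre line of the jaws, within the pads' length; the fingertips stand 25 mm ahead of it and the grasp point (between the pads) lies 6 mm ahead of it (tips_ahead is the distance from the TCP to the fingertips, in m); z points along the fingers, y is the direction in which the jaws open and shut (so a half turn about z gives the same grasp; the last joint's range is limited). The gripper opens to 85 mm and grips with 20 to 120 N. Pads are 22 mm wide; open, the fingers measure 114 mm over their backs; the gripper's body (76 mm by 85 mm) begins 54 mm behind the grasp point. The pads swing forward as they close: fully open they stand 13 mm farther back than shut.
Start: joints at [-1.327, 0.521, -0.036, 1.599, 0.021, 1.021, -0.113], TCP at [0.193, 0.594, 0.219] pointing down, gripper open.
Joint ranges: [-2.91, 2.91], [-0.3, 2.13], [-1.5, 1.42], [0.17, 2.43], [-1.26, 4.41], [0.16, 1.93], [-2.52, 2.52]. Speed limits (rad/s): [1.89, 1.89, 2.39, 2.39, 3.01, 3.01, 3.01].

## Interface

Orientations are given as [roll, pitch, yaw] about the fixed x, y, z axes, in that order (R = Rz(yaw) Ry(pitch) Rx(roll)).
In Python, from workcell import observe, grab_frame, job_done, outline_of, tips_ahead gives the robot as it stands. The module is installed in compiled form; this text tells all that it offers.
- The arm moves only by the tool move_arm, never from a script. Its argument "motion" is a list of rows, each a list of 2 entries, a list of its own where there are three numbers: the shift along the world's x, y, z in mm, then the turn, a rotation vector about the world's x, y, z in rad. A call has 1 to 12 rows; each row is the pose to reach, as a shift and turn from the pose commanded when the call began; what a row does not reach only later rows make up. A row lasts 1/8 s, in which the tool goes at most 62.5 mm and 10.7 degrees, less where a joint would pass 70% of its speed; a pose out of reach is approached as far as the arm can. A call with a gripper value outside its range is refused whole. "jaw" is the finger opening in mm, from 0 to 85.4, set as the call begins (left out, the last holds). The fingers move at their own pace and stop on an object; "grip_force" is the grip in N (left out, the last holds). Time passes only in rows, so rows that repeat a pose let the fingers close. It gives the time, the measured TCP pose, the force and the opening at its end, in the units of the state.
- observe(): the state, without advancing time (a new reading comes with each control period).
- grab_frame(name): name is "scene" or "top" or "wrist"; returns a dict with "frame" (420x560x3 uint8, red, green, blue), "fx", "fy", "cx", "cy" (pixels), "T" (4x4, takes a point from camera to world coordinates); the wrist camera has in their place "mount" (4x4, takes a point from camera to tool coordinates, whose origin is the TCP and whose axes are the flange's). Camera axes: x right, y down, z forward; pixel columns grow to the right and rows downward; lengths in m; the calibration is good to about 2 mm. The wrist camera is an equidistant fisheye: a pixel r from the principal point sees the ray r / f radians off the axis. A picture is of the moment at which its call begins: read the wrist's pose just before it. There is no depth.
- job_done(): hands the job in, once; it reports no verdict.
Trained networks look in the newest picture that a camera, given by its name, has taken for a name from the list of things; names that differ only in an ending like _2 or _b are one class to them, and where a whole thing is asked for, a point or a joint stands for the part that bears it (a point fixed in the world has none). Each returns a list of dicts, best first, with "score" (0 to 1); they miss things now and then, are a little off and sometimes report something else, mostly with a low value. They report only what shows in the picture. A call takes as long as a camera call. They do not tell look-alikes from the thing itself.
- outline_of(label, camera): "pixels" (420x560 bool, what is visible of it) and "pixel" ([column, row] in pixels, amid what is visible of it).
The state is a dict: "clock": time; "qpos": joint angles; "qd": joint speeds; "joint_efforts": joint torques, N m; "position": TCP position; "tool_rot": TCP orientation; "force": force on the tool from outside, world axes, zero at the start; "moment": the same for the moment, N m; "grip_width": finger opening in m.
Only numpy, scipy, OpenCV 4.12 (cv2) and the standard library are available. Lean on these libraries where they do the work, as an engineer would, in place of code of your own. Each camera call takes 0.05 s, during which the arm holds its last target.

## Working session

There is one attempt and no reset: what is moved stays moved. The work goes in short steps, Python scripts to look and compute and a tool call to move; the robot and the scene stay as the last step left them, time stands still between calls to the robot, and variables do not carry over. Pictures are saved under pics/ and viewed, and the job is handed in when it is done.

Besides the shell and the picture viewer there is one more tool, called after "Emit:" as name(argument=value, ...), one argument or row to a line, values as JSON. move_arm: Moves the arm, as the interface text tells. Its arguments: {"type":"object","properties":{"motion":{"type":"array"},"jaw":{"type":"number"},"grip_force":{"type":"number"}},"required":["motion"]}

```bash
mkdir -p pics
python3 - <<'E'
from workcell import *
import cv2
s=observe()
for k,v in s.items(): print(k,v)
for n in ["scene","top","wrist"]:
    f=grab_frame(n); cv2.imwrite(f"pics/{n}0.png",f["frame"][:,:,::-1])
    print(n,{k:(v.tolist() if hasattr(v,'tolist') else v) for k,v in f.items() if k!="frame"})
print(tips_ahead)
E
```

```text
clock 0.0
qpos [-1.32722179  0.52204298 -0.03632839  1.60001137  0.02119851  1.02107423
 -0.11281002]
qd [ 2.15508409e-04 -2.22862673e-03  5.77633724e-05  1.25658292e-04
  6.21645000e-05 -1.57857414e-03 -4.20520998e-04]
joint_efforts [ 2.56264766e-04 -9.27102828e+01  1.97985359e+00 -3.69930732e+01
  1.78548612e-02  8.26659438e-03  1.94394585e-05]
position [0.19283343 0.59413893 0.21800646]
tool_rot [-3.14044442e+00  7.97418224e-05  2.82779831e+00]
force [-0.36577853 -0.31886145  0.493958  ]
moment [-0.0248927  -0.02251097 -0.03186993]
grip_width 0.08556943293934217
scene {'fx': 399.98009918162234, 'fy': 399.98009918162234, 'cx': 282.2150899043135, 'cy': 205.8096547252039, 'T': [[0.5059065925995083, 0.585871067205542, -0.6330984221870993, 1.0779687606078083], [0.862576832096711, -0.34738713531423887, 0.3678089000393672, -0.3021023494435388], [-0.004441654461780341, -0.7321729787622636, -0.6811042511070066, 0.6552406074801136], [0.0, 0.0, 0.0, 1.0]]}
top {'fx': 528.3197936889758, 'fy': 528.3197936889758, 'cx': 283.01983655738866, 'cy': 216.6621778712697, 'T': [[0.009811379331488386, -0.9990145061730995, 0.04328687204374992, 0.5054734302103892], [-0.9999018402573538, -0.010234703121538619, -0.009568735651662531, 0.0010347275299379597], [0.01000233400617442, -0.043188740520328936, -0.9990168597209442, 1.3033860614915789], [0.0, 0.0, 0.0, 1.0]]}
wrist {'fx': 325.19226210127806, 'fy': 325.19226210127806, 'cx': 281.3094311208277, 'cy': 215.60565447803185, 'mount': [[0.0008011543843361103, -0.9630251698998712, -0.26941024533408936, 0.06805533204597142], [0.9999996468095901, 0.0008399709744582392, -2.8800274477561206e-05, -0.000286786770403169], [0.0002540321755243317, -0.2694101271075084, 0.9630255027150463, -0.15564877493490611], [0.0, 0.0, 0.0, 1.0]]}
0.025
```

View pics/top0.png

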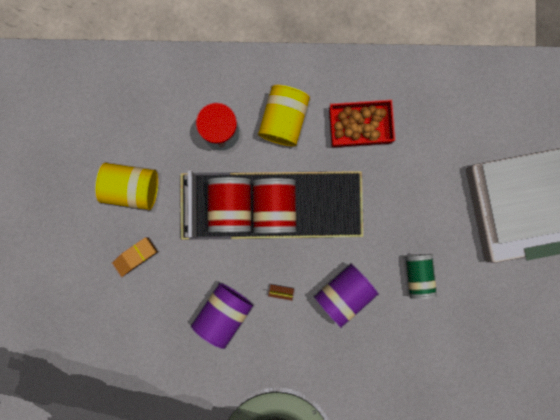

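View pics/scene0.png

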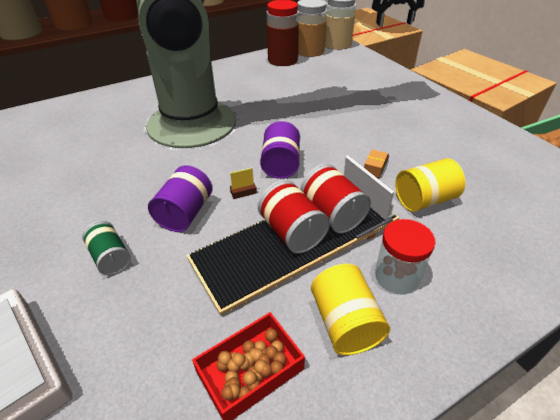

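```bash
cat > h.py <<'E'
from workcell import *
import numpy as np, cv2
def ray(f,u,v):
    T=np.array(f["T"]); d=np.array([(u-f["cx"])/f["fx"],(v-f["cy"])/f["fy"],1.0]); return T[:3,3],T[:3,:3]@d
def bp(f,u,v,z):
    o,d=ray(f,u,v); return o+d*(z-o[2])/d[2]
def proj(f,p):
    T=np.array(f["T"]); q=T[:3,:3].T@(np.array(p)-T[:3,3]); return np.array([f["cx"]+f["fx"]*q[0]/q[2],f["cy"]+f["fy"]*q[1]/q[2]])
E
python3 - <<'E'
from h import *
for cam in ["top","scene"]:
    f=grab_frame(cam)
    for n in ["rack","tin_up_center","tin_low_center","chock_grip","tin_top_center","price_card","jar"]:
        for o in outline_of(n,cam)[:3]:
            m=o["pixels"].astype(np.uint8)
            if m.sum()<5: continue
            c=max(cv2.findContours(m,0,2)[0],key=cv2.contourArea)
            r=cv2.minAreaRect(c)
            print(cam,n,round(o["score"],2),np.round(o["pixel"]),m.sum(),np.round(cv2.boxPoints(r),1).tolist())
f=grab_frame("top")["frame"][:,:,::-1]
cv2.imwrite("pics/w1.png",np.hstack([cv2.resize(f[225:290,95:175],None,fx=5,fy=5,interpolation=2),cv2.resize(f[245:310,385:460],None,fx=5,fy=5,interpolation=2)]))
f=grab_frame("scene")["frame"][:,:,::-1]
cv2.imwrite("pics/w2.png",cv2.resize(f[135:185,340:410],None,fx=8,fy=8,interpolation=2))
E
```

```text
top rack 0.56 [307. 206.] 7339 [[181.0, 171.0], [363.0, 171.0], [363.0, 239.0], [181.0, 239.0]]
top tin_up_center 0.97 [228. 204.] 2331 [[207.0, 177.0], [251.0, 177.0], [251.0, 231.0], [207.0, 231.0]]
top tin_low_center 0.89 [126. 186.] 2454 [[92.30000305175781, 201.5], [98.30000305175781, 160.60000610351562], [160.8000030517578, 169.8000030517578], [154.8000030517578, 210.6999969482422]]
top tin_low_center 0.79 [349. 288.] 2249 [[312.0, 296.3999938964844], [351.79998779296875, 260.6000061035156], [380.70001220703125, 292.70001220703125], [340.8999938964844, 328.5]]
top tin_low_center 0.77 [282. 116.] 2384 [[256.0, 138.10000610351562], [272.6000061035156, 80.5], [313.29998779296875, 92.30000305175781], [296.70001220703125, 149.8000030517578]]
top chock_grip 0.92 [135. 256.] 918 [[110.30000305175781, 260.70001220703125], [148.0, 234.60000610351562], [159.8000030517578, 251.5], [122.0999984741211, 277.6000061035156]]
top tin_top_center 0.72 [422. 277.] 1216 [[404.29998779296875, 255.39999389648438], [432.3999938964844, 252.3000030517578], [437.29998779296875, 296.6000061035156], [409.2
[... 1507 characters left out ...]
ene tin_top_center 0.83 [106. 246.] 1659 [[76.5999984741211, 231.89999389648438], [105.0, 214.3000030517578], [134.5, 261.8999938964844], [106.0999984741211, 279.5]]
scene price_card 0.63 [242. 183.] 629 [[226.5, 172.5], [251.89999389648438, 167.39999389648438], [257.20001220703125, 193.8000030517578], [231.8000030517578, 198.8000030517578]]
scene jar 0.69 [403. 254.] 3368 [[369.8999938964844, 286.20001220703125], [388.1000061035156, 213.5], [438.5, 226.10000610351562], [420.29998779296875, 298.79998779296875]]
scene jar 0.24 [294. 213.] 3253 [[249.0, 205.6999969482422], [284.70001220703125, 172.10000610351562], [335.79998779296875, 226.1999969482422], [300.1000061035156, 259.8999938964844]]
```

Run:
```python
from h import *
f=cv2.imread("pics/top0.png"); cv2.imwrite("pics/r1.png",cv2.resize(f[160:250,170:375],None,fx=3.9,fy=3.9,interpolation=2))
```

```text
(no output)
```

View pics/w1.png

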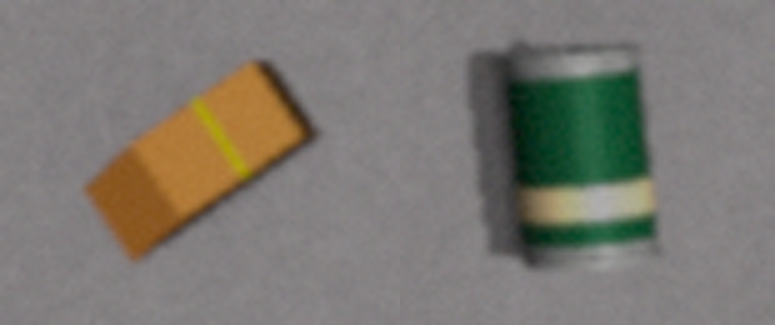

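View pics/w2.png

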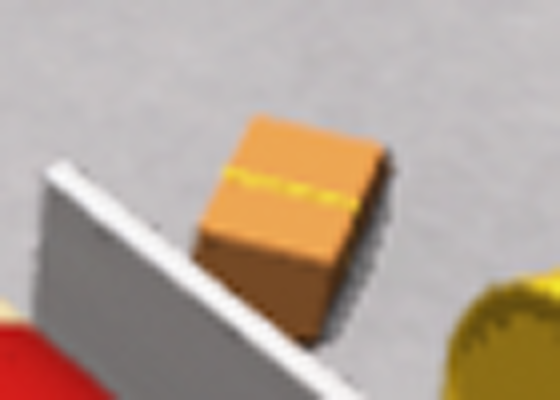

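View pics/r1.png

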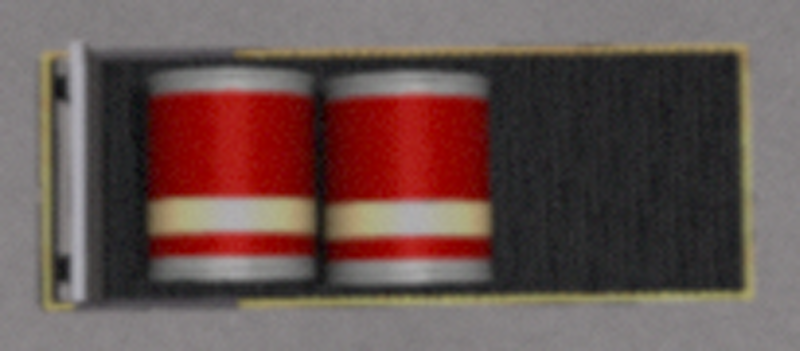

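View pics/wrist0.png

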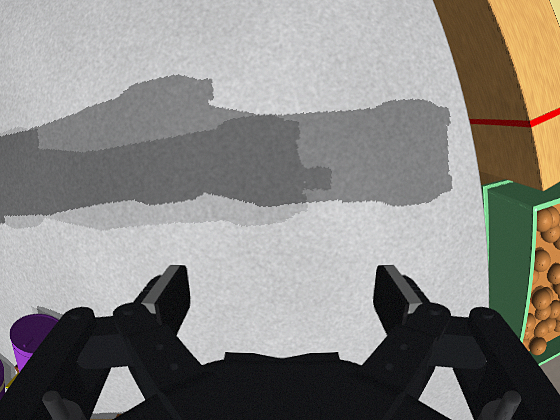

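Run:
```python
from h import *
f=grab_frame("top"); g=grab_frame("scene")
print("rack corners")
C={}
for n,(u,v),z in [("hiL far",(45,52),.035),("loR far",(745,45),.024),("loR near",(752,297),.024),("hi near",(45,307),.035)]:
    C[n]=bp(f,170+u/3.9,160+v/3.9,z); print(n,C[n].round(4))
ctr=sum(C.values())/4; print("ctr",ctr)
d=(C["hiL far"]+C["hi near"]-C["loR far"]-C["loR near"])/2;print(np.linalg.norm(d),np.degrees(np.arctan2(d[1],d[0])))
d=(C["hiL far"]-C["hi near"]+C["loR far"]-C["loR near"])/2;print(np.linalg.norm(d),np.degrees(np.arctan2(d[1],d[0])))
print("wedge stripe",bp(f,95+220/5,225+138/5,.036), bp(f,95+197/5,225+98/5,.036),bp(f,95+243/5,225+178/5,.036))
# scene stripe
print("scene stripe",bp(g,340+(225+357)/16,135+(172+205)/16,.036))
print("thin",bp(f,95+112/5,225+224/5,.002)); 
print("thin c",bp(f,95+88/5,225+190/5,.002),bp(f,95+136/5,225+258/5,.002))
print("back",bp(f,95+262/5,225+60/5,.036),bp(f,95+312/5,225+133/5,.036))
for nm,(u,v) in {"up":(232,177),"low":(409,179)}.items(): print(nm,bp(f,170+u/3.9,160+v/3.9,.115),bp(f,170+u/3.9,160+v/3.9,.085))
print("green",[bp(f,385+(u-400)/5,245+v/5,.0325) for u,v in[(512,50),(637,48),(655,258),(530,265)]])
o=outline_of("tin_top_center","top")[0]
m=o["pixels"];vs,us=np.nonzero(m);print(bp(f,us.mean(),vs.mean(),.035))
o=outline_of("tin_top_center","scene")[0]
m=o["pixels"];vs,us=np.nonzero(m);print(bp(g,us.mean(),vs.mean(),.035))
print(bp(f,282,284,0.05),bp(f,282,292,.02))
print(observe()["clock"])
```

```text
rack corners
hiL far [0.6623 0.2342 0.035 ]
loR far [ 0.6729 -0.2002  0.024 ]
loR near [ 0.5156 -0.2051  0.024 ]
hi near [0.5051 0.2313 0.035 ]
ctr [0.58897804 0.01505165 0.0295    ]
0.43568119024422053 91.387957600305
0.15730985754634122 1.4098180313574213
wedge stripe [0.4709801  0.33193126 0.036     ] [0.48994652 0.34330233 0.036     ] [0.45203506 0.32057302 0.036     ]
scene stripe [0.47167651 0.33402236 0.036     ]
thin [0.42754693 0.39262234 0.002     ]
thin c [0.4440289  0.40472533 0.002     ] [0.41108018 0.38053053 0.002     ]
back [0.5083928  0.31270253 0.036     ] [0.47378295 0.28814884 0.036     ]
up [0.58114337 0.1104234  0.115     ] [0.58305361 0.11318484 0.085     ]
low [0.58105429 0.00824968 0.115     ] [0.58296228 0.00843181 0.085     ]
green [array([ 0.47128302, -0.31130374,  0.0325    ]), array([ 0.47281811, -0.37162696,  0.0325    ]), array([ 0.3723473 , -0.38004359,  0.0325    ]), array([ 0.36848362, -0.31991687,  0.0325    ])]
[ 0.4219128  -0.34258299  0.035     ]
[ 0.42470508 -0.34201577  0.035     ]
[ 0.40058629 -0.01012372  0.05      ] [ 0.37883169 -0.01058123  0.02      ]
1.25
```

Emit:
move_arm(
  motion=[
    [[30, -28, 0], [0, 0, -0.07]],
    [[75, -71, -10], [0, 0, -0.17]],
    [[120, -113, -30], [0, 0, -0.28]],
    [[165, -156, -50], [0, 0, -0.38]],
    [[210, -199, -70], [0, 0, -0.48]],
    [[250, -237, -90], [0, 0, -0.57]],
    [[275, -260, -100], [0, 0, -0.62]],
    [[283, -268, -100], [0, 0, -0.637]],
    [[283, -268, -100], [0, 0, -0.637]],
  ],
  jaw=70,
  grip_force=40,
)

```text
clock: 2.38
position: [0.4761, 0.3265, 0.1188]
tool_rot: [3.141, -0.0, 2.19]
force: [-0.8, -0.4, 0.3]
grip_width: 0.0702
```

Run:
```python
from h import *
s=observe(); print(s["clock"],s["position"],s["tool_rot"],s["force"],s["qpos"],s["grip_width"])
f=grab_frame("wrist"); cv2.imwrite("pics/wr1.png",f["frame"][:,:,::-1])
```

```text
2.375 [0.47607054 0.32649987 0.11876734] [ 3.14143245e+00 -1.69111105e-04  2.19033357e+00] [-0.77602357 -0.42547898  0.31649912] [-0.80505702  0.57705816  0.14329608  1.82252735 -0.11480184  0.74982921
  0.01898789] 0.07021820511096127
```

View pics/wr1.png

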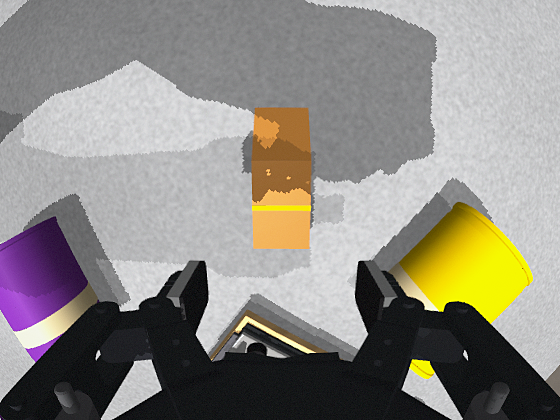

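Run:
```python
from h import *
f=grab_frame("top"); 
for c in [(92.3,201.5),(98,160.6),(160.8,169.8),(154.8,210.7)]: print(bp(f,*c,.0495))
o=outline_of("purple","top") if 0 else None
im=f["frame"].astype(int)
m=((im[:,:,0]<120)&(im[:,:,2]>im[:,:,1]+50)&(im[:,:,2]>80)).astype(np.uint8);m[:,270:]=0
m=cv2.morphologyEx(m,cv2.MORPH_CLOSE,np.ones((9,9)))
c=max(cv2.findContours(m,0,2)[0],key=cv2.contourArea);print([bp(f,*p,.0495).round(3).tolist() for p in cv2.boxPoints(cv2.minAreaRect(c))])
p=np.array([.4761,.3265]);
for s in(-1,1):
  for a in (30,57): print(s,a,p+s*a/1000*np.array([.814,.58]))
cv2.imwrite("pics/t1.png",f["frame"][:,:,::-1])
```

```text
[0.59113989 0.4413935  0.0495    ]
[0.68874389 0.43035731 0.0495    ]
[0.66842223 0.28091624 0.0495    ]
[0.57083835 0.29318213 0.0495    ]
[[0.291, 0.204, 0.05], [0.403, 0.131, 0.05], [0.355, 0.057, 0.05], [0.243, 0.13, 0.05]]
-1 30 [0.45168 0.3091 ]
-1 57 [0.429702 0.29344 ]
1 30 [0.50052 0.3439 ]
1 57 [0.522498 0.35956 ]
```

View pics/t1.png

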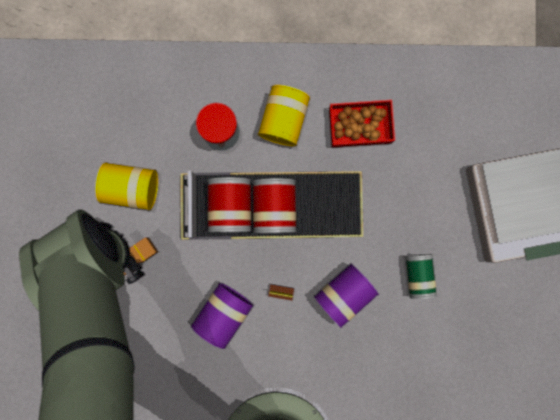

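Emit:
move_arm(
  motion=[
    [[0, 0, -35], [0, 0, 0]],
    [[0, 0, -70], [0, 0, 0]],
    [[0, 0, -86], [0, 0, 0]],
    [[0, 0, -90], [0, 0, 0]],
    [[0, 0, -90], [0, 0, 0]],
  ],
)

```text
clock: 3.1
position: [0.4762, 0.327, 0.0294]
tool_rot: [3.141, -0.0, 2.191]
force: [0.4, -0.9, 0.8]
grip_width: 0.0697
```

Emit:
move_arm(
  motion=[
    [[0, 0, 0], [0, 0, 0]],
    [[0, 0, 0], [0, 0, 0]],
    [[0, 0, 0], [0, 0, 0]],
    [[0, 0, 0], [0, 0, 0]],
    [[0, 0, 0], [0, 0, 0]],
  ],
  jaw=30,
  grip_force=50,
)

```text
clock: 3.72
position: [0.476, 0.3265, 0.0286]
tool_rot: [3.142, -0.0, 2.191]
force: [0.3, 0.2, -0.5]
grip_width: 0.0298
```

Run:
```python
from h import *
f=grab_frame("wrist"); cv2.imwrite("pics/wr2.png",f["frame"][:,:,::-1])
f=grab_frame("scene"); cv2.imwrite("pics/sc2.png",cv2.resize(f["frame"][60:260,280:480,::-1],None,fx=3,fy=3))
```

```text
(no output)
```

View pics/wr2.png

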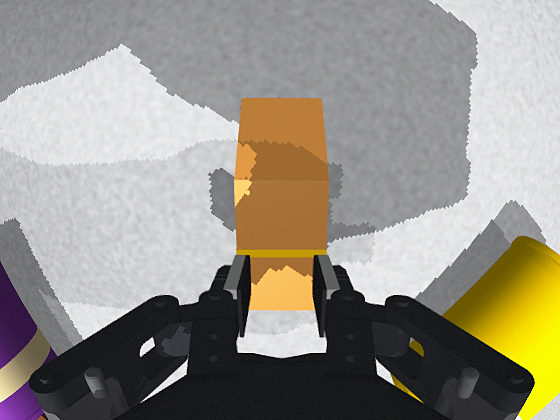

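View pics/sc2.png

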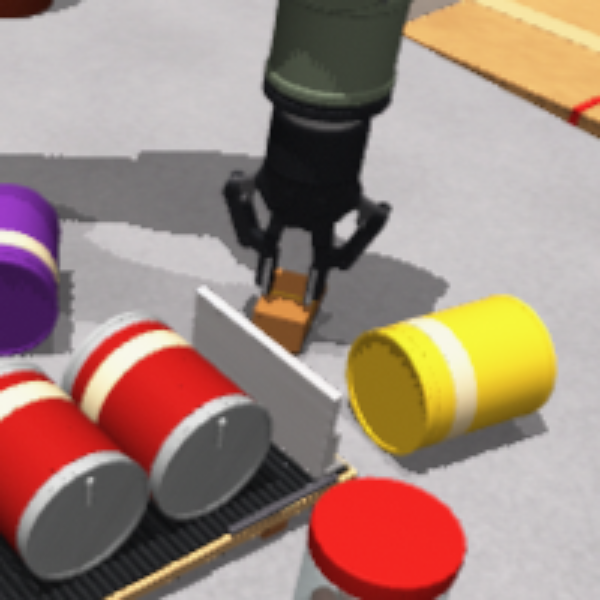

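Run:
```python
from h import *
from scipy.spatial.transform import Rotation as R
s=observe(); g=grab_frame("scene"); Rt=R.from_euler("xyz",s["tool_rot"]).as_matrix()
im=cv2.resize(g["frame"][100:220,320:440,::-1],None,fx=6,fy=6,interpolation=2).copy()
for t,c in [(.025,(0,0,255)),(0,(0,255,0)),(-.016,(255,0,0))]:
  for x in(-.011,.011):
    for y in(-.015,.015):
      p=s["position"]+Rt@np.array([x,y,t]); u=(proj(g,p)-[320,100]+.5)*6
      cv2.circle(im,tuple(int(a) for a in u),4,c,-1)
cv2.imwrite("pics/sc3.png",im); print(s["position"],s["grip_width"])
```

```text
[0.47594926 0.32645917 0.0285897 ] 0.02995286418540392
```

View pics/sc3.png

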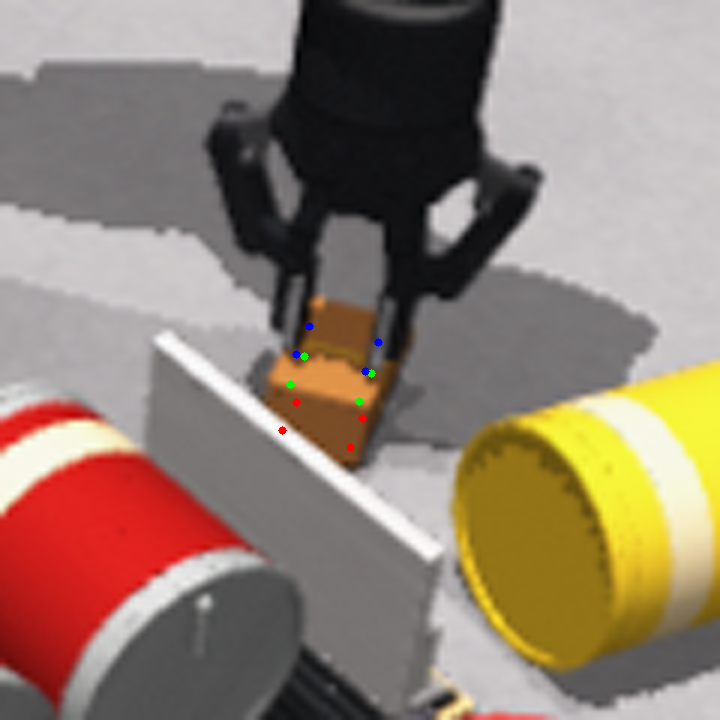

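Emit:
move_arm(
  motion=[
    [[0, 0, 0], [0, 0, 0]],
    [[0, 0, 0], [0, 0, 0]],
    [[0, 0, -5], [0, 0, 0]],
    [[0, 0, -15], [0, 0, 0]],
    [[0, 0, -22], [0, 0, 0]],
    [[0, 0, -22], [0, 0, 0]],
  ],
  jaw=62,
)

```text
clock: 4.62
position: [0.4756, 0.3261, 0.0058]
tool_rot: [-3.14, 0.0, 2.191]
force: [0.6, 0.2, -0.0]
grip_width: 0.062
```

Emit:
move_arm(
  motion=[
    [[0, 0, -3], [0, 0, 0]],
    [[0, 0, -6], [0, 0, 0]],
    [[0, 0, -8], [0, 0, 0]],
    [[0, 0, -8], [0, 0, 0]],
  ],
)

```text
clock: 5.12
position: [0.4759, 0.3264, -0.0015]
tool_rot: [-3.141, 0.0, 2.191]
force: [1.0, -0.1, -0.2]
grip_width: 0.0622
```

Run:
```python
from h import *
s=observe(); print(s["position"],s["force"])
f=grab_frame("wrist"); cv2.imwrite("pics/wr3.png",f["frame"][200:420,:,::-1])
f=grab_frame("scene"); cv2.imwrite("pics/sc4.png",cv2.resize(f["frame"][100:200,330:430,::-1],None,fx=5,fy=5))
```

```text
[ 0.47588813  0.32639289 -0.00152441] [ 0.95168218 -0.10180084 -0.20963401]
```

View pics/wr3.png

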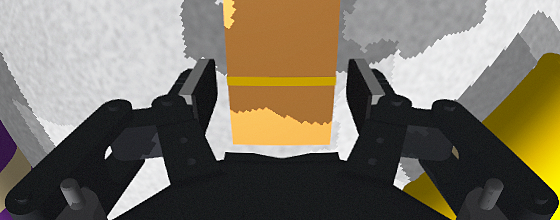

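View pics/sc4.png

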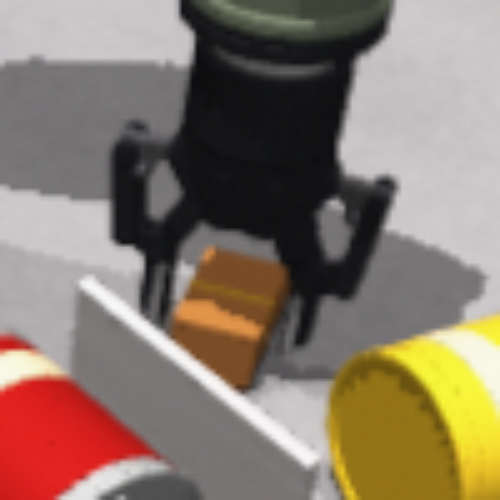

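Emit:
move_arm(
  motion=[
    [[0, 0, 0], [0, 0, 0]],
    [[0, 0, 0], [0, 0, 0]],
    [[0, 0, 0], [0, 0, 0]],
    [[0, 0, 0], [0, 0, 0]],
  ],
  jaw=30,
  grip_force=50,
)

```text
clock: 5.72
position: [0.476, 0.3265, -0.0011]
tool_rot: [3.141, -0.0, 2.191]
force: [-1.3, -0.4, 5.0]
grip_width: 0.0434
```

Emit:
move_arm(
  motion=[
    [[0, 0, 0], [0, 0, 0]],
    [[0, 0, 5], [0, 0, 0]],
    [[0, 0, 5], [0, 0, 0]],
  ],
  jaw=52,
)

```text
clock: 6.1
position: [0.4762, 0.3266, 0.004]
tool_rot: [3.141, -0.0, 2.191]
force: [0.5, 0.1, 0.6]
grip_width: 0.0521
```

Emit:
move_arm(
  motion=[
    [[0, 0, 0], [0, 0, 0]],
    [[0, 0, 0], [0, 0, 0]],
    [[0, 0, 0], [0, 0, 0]],
  ],
  jaw=30,
  grip_force=60,
)

```text
clock: 6.48
position: [0.4761, 0.3266, 0.0041]
tool_rot: [3.141, -0.0, 2.191]
force: [-2.2, -2.2, 10.1]
grip_width: 0.0429
```

```bash
python3 -c "
from scipy.spatial.transform import Rotation as R
print((R.from_rotvec([.026,0,0])*R.from_rotvec([0,0,-.595])).as_rotvec())"
```

```text
[ 0.02522836  0.00773499 -0.59496608]
```

Emit:
move_arm(
  motion=[
    [[0, 0, 30], [0, 0, 0]],
    [[0, 0, 85], [0, 0, 0]],
    [[0, 0, 145], [0, 0, 0]],
    [[5, -20, 195], [0, 0, -0.05]],
    [[20, -70, 216], [0, 0, -0.12]],
    [[35, -125, 216], [0, 0, -0.2]],
    [[50, -180, 216], [0, 0, -0.28]],
    [[65, -235, 216], [0, 0, -0.36]],
    [[78, -290, 216], [0, 0, -0.44]],
    [[90, -345, 216], [0.01, 0.003, -0.5]],
    [[100, -400, 216], [0.02, 0.006, -0.56]],
    [[107, -440, 200], [0.025, 0.008, -0.59]],
  ],
)

```text
clock: 7.98
position: [0.5834, -0.1163, 0.2042]
tool_rot: [3.139, -0.025, 1.598]
force: [0.3, -0.2, -2.6]
grip_width: 0.0426
```

Emit:
move_arm(
  motion=[
    [[5, -32, -40], [0, 0, 0]],
    [[5, -32, -90], [0, 0, 0]],
    [[5, -32, -130], [0, 0, 0]],
    [[5, -32, -144], [0, 0, 0]],
    [[5, -32, -144], [0, 0, 0]],
  ],
)

```text
clock: 8.6
position: [0.5879, -0.1456, 0.0596]
tool_rot: [-3.141, -0.026, 1.601]
force: [0.6, 0.1, -1.0]
grip_width: 0.043
```

Run:
```python
from h import *
s=observe(); print(s["clock"],s["position"],s["force"])
f=grab_frame("wrist"); cv2.imwrite("pics/wr5.png",f["frame"][:,:,::-1])
f=grab_frame("top"); cv2.imwrite("pics/t5.png",f["frame"][:,:,::-1])
f=grab_frame("scene"); cv2.imwrite("pics/sc5.png",cv2.resize(f["frame"][130:330,170:410,::-1],None,fx=3,fy=3))
```

```text
8.6 [ 0.58785996 -0.1455585   0.05963429] [ 0.56133785  0.0727329  -1.04466819]
```

View pics/wr5.png

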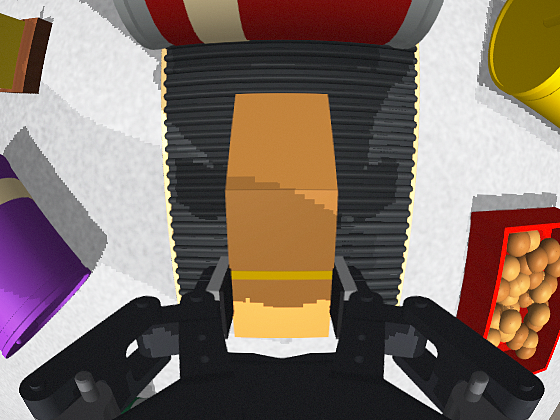

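View pics/sc5.png

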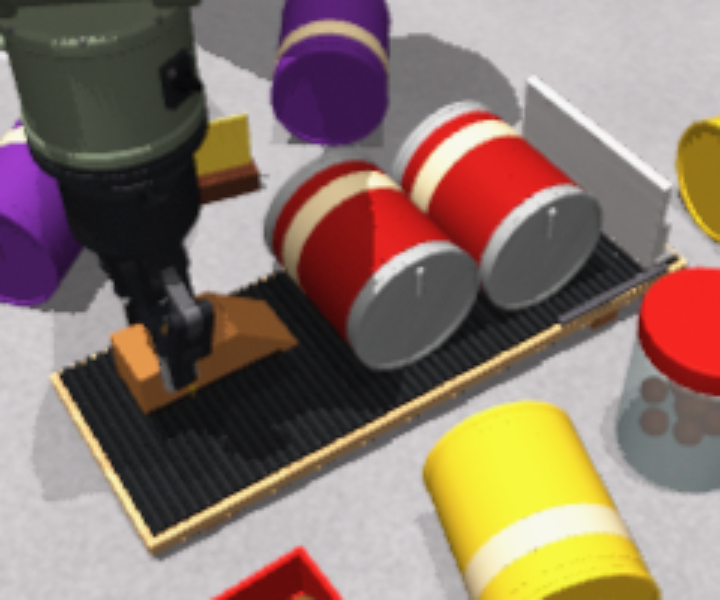

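Emit:
move_arm(
  motion=[
    [[0, 0, -12], [0, 0, 0]],
    [[0, 0, -20], [0, 0, 0]],
    [[0, 0, -24], [0, 0, 0]],
    [[0, 0, -26], [0, 0, 0]],
    [[0, 0, -26], [0, 0, 0]],
  ],
)

```text
clock: 9.38
position: [0.5879, -0.1456, 0.0335]
tool_rot: [3.141, -0.026, 1.601]
force: [0.2, 0.1, -0.7]
grip_width: 0.0425
```

Emit:
move_arm(
  motion=[
    [[0, 0, -1], [0, 0, 0]],
    [[0, 0, -2], [0, 0, 0]],
    [[0, 0, -2], [0, 0, 0]],
  ],
)

```text
clock: 9.75
position: [0.5881, -0.1456, 0.0318]
tool_rot: [3.141, -0.026, 1.601]
force: [-1.6, 1.2, 3.9]
grip_width: 0.0427
```

Emit:
move_arm(
  motion=[
    [[0, 8, 0.7], [0, 0, 0]],
    [[0, 18, 1], [0, 0, 0]],
    [[-1, 30, 1.3], [0, 0, 0]],
    [[-1, 40, 1.6], [0, 0, 0]],
    [[-1, 40, 1.6], [0, 0, 0]],
  ],
)

```text
clock: 10.38
position: [0.5871, -0.1043, 0.0332]
tool_rot: [3.141, -0.026, 1.602]
force: [0.1, 0.3, -1.4]
grip_width: 0.0428
```

Emit:
move_arm(
  motion=[
    [[0, 2, -0.7], [0, 0, 0]],
    [[0, 4, -0.7], [0, 0, 0]],
    [[0, 6, -0.6], [0, 0, 0]],
    [[0, 8, -0.6], [0, 0, 0]],
    [[0, 9, -0.6], [0, 0, 0]],
  ],
)

```text
clock: 11.0
position: [0.5874, -0.0976, 0.0331]
tool_rot: [3.14, -0.025, 1.6]
force: [-0.2, -4.3, 8.0]
grip_width: 0.0421
```

Emit:
move_arm(
  motion=[
    [[0, 1, 0.7], [0, 0, 0]],
    [[0, 3, 0.8], [0, 0, 0]],
    [[0, 5, 0.8], [0, 0, 0]],
  ],
)

```text
clock: 11.38
position: [0.5869, -0.0916, 0.0333]
tool_rot: [3.141, -0.026, 1.601]
force: [-0.1, -2.4, 0.3]
grip_width: 0.0428
```

Emit:
move_arm(
  motion=[
    [[0, 2, 0.05], [0, 0, 0]],
    [[0, 4, 0.1], [0, 0, 0]],
    [[0, 6, 0.15], [0, 0, 0]],
    [[0, 7, 0.2], [0, 0, 0]],
  ],
)

```text
clock: 11.88
position: [0.5869, -0.0842, 0.0336]
tool_rot: [3.141, -0.026, 1.601]
force: [0.2, -2.8, 0.2]
grip_width: 0.0424
```

Emit:
move_arm(
  motion=[
    [[0, 2, 0.05], [0, 0, 0]],
    [[0, 4, 0.1], [0, 0, 0]],
    [[0, 6, 0.15], [0, 0, 0]],
    [[0, 7, 0.2], [0, 0, 0]],
  ],
)

```text
clock: 12.38
position: [0.5869, -0.0772, 0.0338]
tool_rot: [3.141, -0.026, 1.601]
force: [-0.5, -0.3, -1.2]
grip_width: 0.0426
```

Emit:
move_arm(
  motion=[
    [[0, 2, 0.0], [0, 0, 0]],
    [[0, 4, 0.05], [0, 0, 0]],
    [[0, 6, 0.1], [0, 0, 0]],
  ],
)

```text
clock: 12.75
position: [0.5869, -0.0711, 0.0339]
tool_rot: [3.141, -0.026, 1.601]
force: [-0.1, -5.8, 0.5]
grip_width: 0.0428
```

Run:
```python
from h import *
s=observe(); print(s["clock"],s["position"],s["force"])
f=grab_frame("scene"); cv2.imwrite("pics/sc6.png",cv2.resize(f["frame"][130:330,170:410,::-1],None,fx=3,fy=3))
f=grab_frame("top"); cv2.imwrite("pics/t6.png",cv2.resize(f["frame"][160:250,170:375,::-1],None,fx=3.9,fy=3.9,interpolation=2))
```

```text
12.75 [ 0.58692407 -0.07111511  0.03385013] [-0.13704821 -5.76923034  0.48822729]
```

View pics/sc6.png

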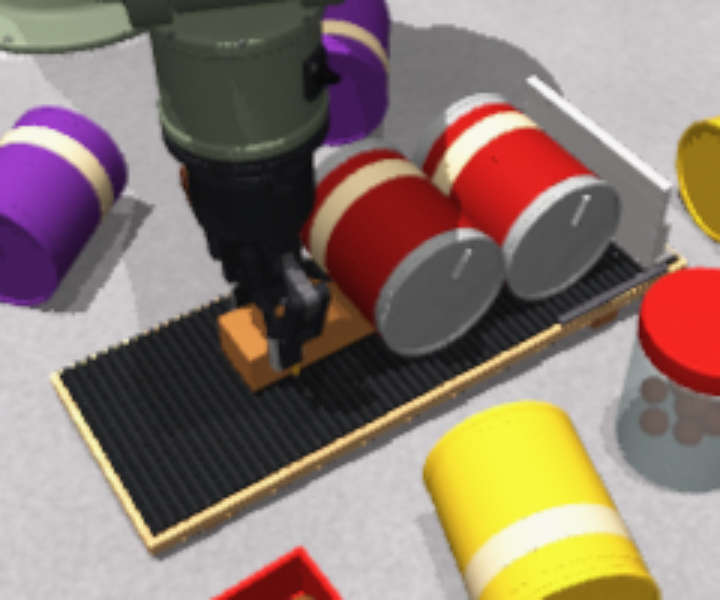

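View pics/t6.png

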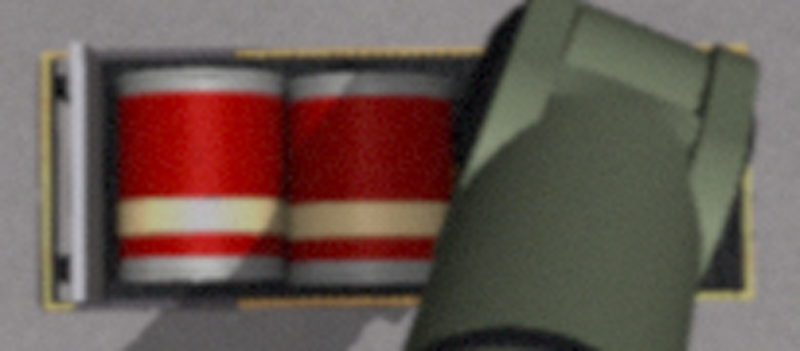

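Emit:
move_arm(
  motion=[
    [[0, 1, 0.03], [0, 0, 0]],
    [[0, 2, 0.06], [0, 0, 0]],
  ],
)

```text
clock: 13.1
position: [0.5869, -0.0697, 0.034]
tool_rot: [3.141, -0.026, 1.6]
force: [0.1, -2.6, -1.7]
grip_width: 0.0428
```

Emit:
move_arm(
  motion=[
    [[0, 1, 0.03], [0, 0, 0]],
    [[0, 2, 0.06], [0, 0, 0]],
    [[0, 3, 0.06], [0, 0, 0]],
  ],
)

```text
clock: 13.48
position: [0.587, -0.0664, 0.034]
tool_rot: [3.141, -0.026, 1.601]
force: [0.7, -1.3, 0.2]
grip_width: 0.043
```

Emit:
move_arm(
  motion=[
    [[0, 1, 0.03], [0, 0, 0]],
    [[0, 2, 0.06], [0, 0, 0]],
    [[0, 3, 0.06], [0, 0, 0]],
  ],
)

```text
clock: 13.85
position: [0.587, -0.0635, 0.0341]
tool_rot: [3.141, -0.026, 1.601]
force: [-0.1, -3.3, -0.6]
grip_width: 0.0428
```

Emit:
move_arm(
  motion=[
    [[0, 1, 0.03], [0, 0, 0]],
    [[0, 2, 0.06], [0, 0, 0]],
    [[0, 3, 0.06], [0, 0, 0]],
  ],
)

```text
clock: 14.22
position: [0.587, -0.0604, 0.0341]
tool_rot: [3.141, -0.026, 1.601]
force: [0.6, -3.1, -0.5]
grip_width: 0.0424
```

Emit:
move_arm(
  motion=[
    [[0, 1, 0.03], [0, 0, 0]],
    [[0, 2, 0.06], [0, 0, 0]],
    [[0, 3, 0.08], [0, 0, 0]],
  ],
)

```text
clock: 14.6
position: [0.5869, -0.0572, 0.0342]
tool_rot: [3.141, -0.026, 1.601]
force: [0.5, -1.6, -1.0]
grip_width: 0.0431
```

Emit:
move_arm(
  motion=[
    [[0, 1, 0.03], [0, 0, 0]],
    [[0, 2, 0.06], [0, 0, 0]],
    [[0, 3, 0.06], [0, 0, 0]],
  ],
)

```text
clock: 14.98
position: [0.5869, -0.0549, 0.0343]
tool_rot: [3.141, -0.025, 1.6]
force: [0.3, -8.6, 1.4]
grip_width: 0.0427
```

Emit:
move_arm(
  motion=[
    [[0, 0, 0], [0, 0, 0]],
    [[0, 0, 0], [0, 0, 0]],
  ],
)

```text
clock: 15.22
position: [0.587, -0.0549, 0.0343]
tool_rot: [3.141, -0.025, 1.6]
force: [-0.4, -4.7, 0.9]
grip_width: 0.0428
```

Run:
```python
from h import *
s=observe(); print(s["clock"],s["position"],s["force"])
f=grab_frame("top"); cv2.imwrite("pics/t7.png",cv2.resize(f["frame"][160:250,170:375,::-1],None,fx=3.9,fy=3.9,interpolation=2))
print(observe()["force"])
```

```text
15.225 [ 0.58695078 -0.05494314  0.0343309 ] [-0.35449399 -4.72975133  0.8798583 ]
[ 0.00745504 -5.75805236  1.73807938]
```

View pics/t7.png

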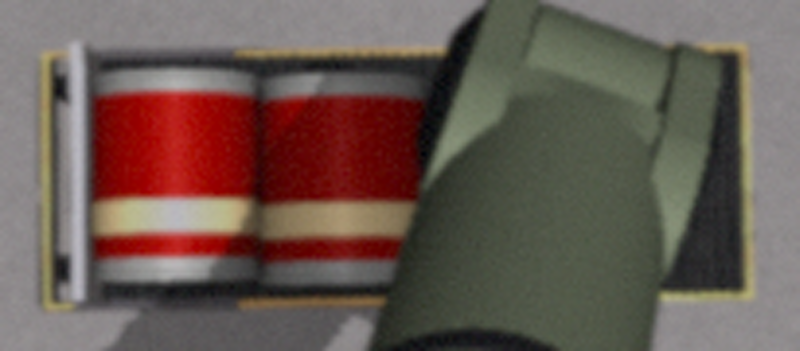

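Emit:
move_arm(
  motion=[
    [[0, 0.5, 0], [0, 0, 0]],
    [[0, 0.5, 0], [0, 0, 0]],
  ],
)

```text
clock: 15.52
position: [0.5869, -0.0549, 0.0343]
tool_rot: [3.141, -0.025, 1.6]
force: [-1.0, -8.0, 1.1]
grip_width: 0.0428
```

Emit:
move_arm(
  motion=[
    [[0, 0.3, 0], [0, 0, 0]],
    [[0, 0.3, 0], [0, 0, 0]],
  ],
)

```text
clock: 15.78
position: [0.5869, -0.0548, 0.0344]
tool_rot: [3.141, -0.025, 1.6]
force: [-1.1, -8.7, 2.1]
grip_width: 0.0424
```

Emit:
move_arm(
  motion=[
    [[0, 0.3, 0], [0, 0, 0]],
    [[0, 0.3, 0], [0, 0, 0]],
    [[0, 0.3, 0], [0, 0, 0]],
    [[0, 0.3, 0], [0, 0, 0]],
  ],
)

```text
clock: 16.27
position: [0.5869, -0.0548, 0.0344]
tool_rot: [3.141, -0.024, 1.6]
force: [-0.2, -11.0, 0.8]
grip_width: 0.0428
```

Emit:
move_arm(
  motion=[
    [[0, 0, 0], [0, 0, 0]],
    [[0, 0, 0], [0, 0, 0]],
    [[0, 0, 0], [0, 0, 0]],
  ],
  jaw=56,
)

```text
clock: 16.65
position: [0.587, -0.053, 0.0342]
tool_rot: [3.141, -0.026, 1.601]
force: [0.8, 0.1, 1.3]
grip_width: 0.056
```

Run:
```python
from h import *
s=observe(); print(s["clock"],s["position"],s["force"],s["grip_width"])
f=grab_frame("scene"); cv2.imwrite("pics/sc8.png",cv2.resize(f["frame"][130:330,170:410,::-1],None,fx=3,fy=3))
f=grab_frame("wrist"); cv2.imwrite("pics/wr8.png",f["frame"][:,:,::-1])
```

```text
16.65 [ 0.58695173 -0.0529786   0.03424344] [0.75621391 0.12606303 1.33500138] 0.05597854159325835
```

View pics/sc8.png

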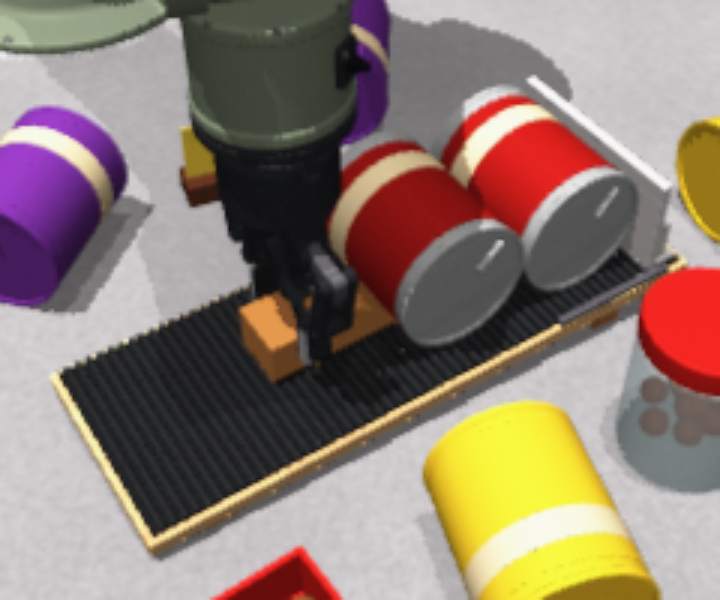

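View pics/wr8.png

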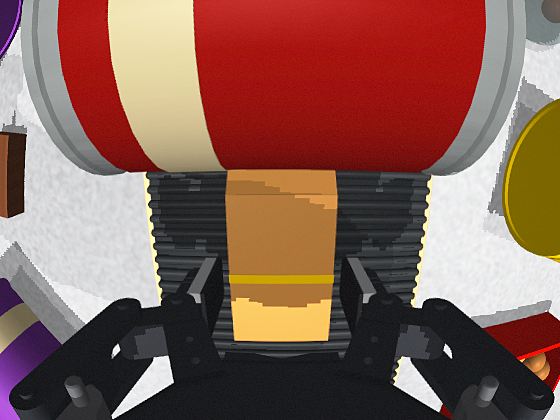

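Emit:
move_arm(
  motion=[
    [[0, -3, 30], [0, 0, 0]],
    [[0, -10, 85], [0, 0, 0]],
    [[0, -20, 140], [0, 0, -0.1]],
    [[-15, -50, 160], [-0.01, 0.01, -0.28]],
    [[-35, -85, 160], [-0.02, 0.015, -0.46]],
    [[-58, -125, 160], [-0.02, 0.02, -0.64]],
    [[-80, -165, 160], [-0.02, 0.02, -0.82]],
    [[-105, -205, 160], [-0.02, 0.02, -1.0]],
    [[-130, -245, 150], [-0.019, 0.019, -1.18]],
    [[-150, -275, 130], [-0.018, 0.018, -1.36]],
    [[-164, -290, 105], [-0.017, 0.017, -1.505]],
    [[-164, -290, 100], [-0.017, 0.017, -1.505]],
  ],
  jaw=82,
)

```text
clock: 18.25
position: [0.4215, -0.3439, 0.1332]
tool_rot: [-3.14, -0.002, 0.093]
force: [0.6, 0.3, -0.1]
grip_width: 0.0818
```

Run:
```python
from h import *
s=observe(); print(s["clock"],s["position"],s["tool_rot"],s["force"],s["qpos"])
f=grab_frame("wrist"); cv2.imwrite("pics/wr9.png",f["frame"][:,:,::-1])
f=grab_frame("top"); cv2.imwrite("pics/t9.png",cv2.resize(f["frame"][160:250,170:375,::-1],None,fx=3.9,fy=3.9,interpolation=2))
```

```text
18.25 [ 0.421459   -0.34391838  0.1331749 ] [-3.13989533e+00 -2.06611953e-03  9.28121715e-02] [ 0.55913463  0.31400959 -0.09060241] [ 0.05696903  0.63902415  0.75653618  1.92041572 -0.59790556  0.82062394
 -0.3380435 ]
```

View pics/wr9.png

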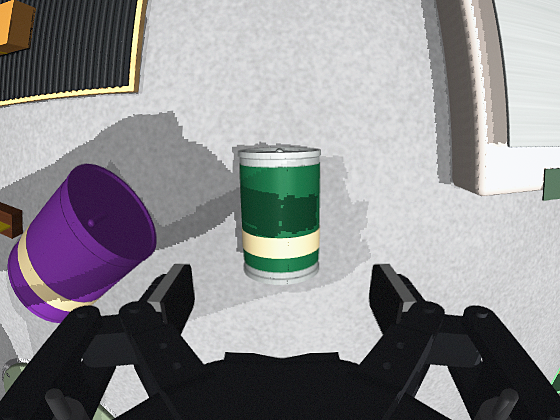

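View pics/t9.png

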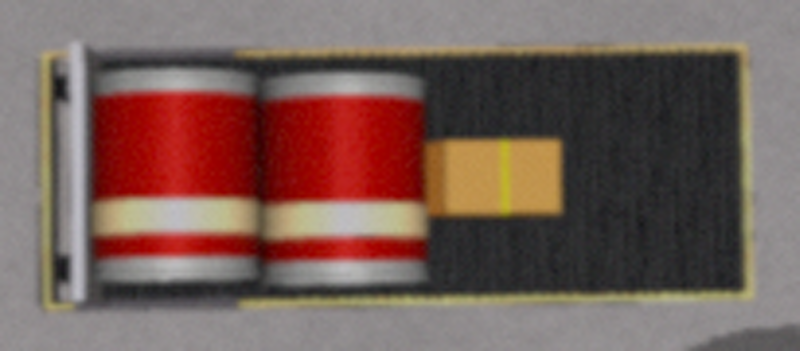

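Emit:
move_arm(
  motion=[
    [[1, 0, -40], [0, 0, 0]],
    [[1, 0, -85], [0, 0, 0]],
    [[1, 0, -115], [0, 0, 0]],
    [[1, 0, -128], [0, 0, 0]],
    [[1, 0, -132], [0, 0, 0]],
    [[1, 0, -132], [0, 0, 0]],
  ],
  jaw=73,
)

```text
clock: 19.1
position: [0.4246, -0.3436, 0.0032]
tool_rot: [-3.141, -0.005, 0.096]
force: [0.1, -0.9, -0.1]
grip_width: 0.0733
```

Emit:
move_arm(
  motion=[
    [[-1, 0, -2], [0, 0, 0]],
    [[-1, 0, -4], [0, 0, 0]],
    [[-1, 0, -6], [0, 0, 0]],
    [[-1, 0, -6], [0, 0, 0]],
  ],
)

```text
clock: 19.6
position: [0.4229, -0.3434, -0.0038]
tool_rot: [-3.14, -0.004, 0.096]
force: [0.9, 0.8, 0.2]
grip_width: 0.073
```

Run:
```python
from h import *
f=grab_frame("scene"); cv2.imwrite("pics/sc10.png",cv2.resize(f["frame"][180:300,50:190,::-1],None,fx=5,fy=5,interpolation=2))
f=grab_frame("wrist"); cv2.imwrite("pics/wr10.png",f["frame"][:,:,::-1])
```

```text
(no output)
```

View pics/sc10.png

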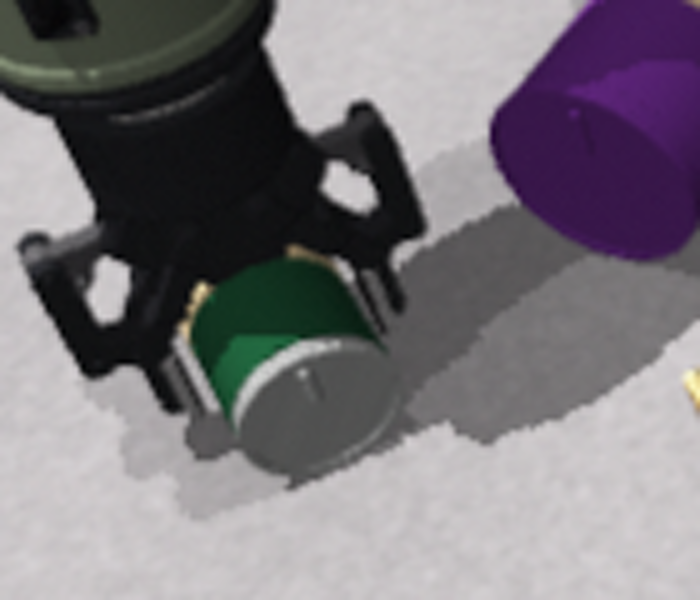

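View pics/wr10.png

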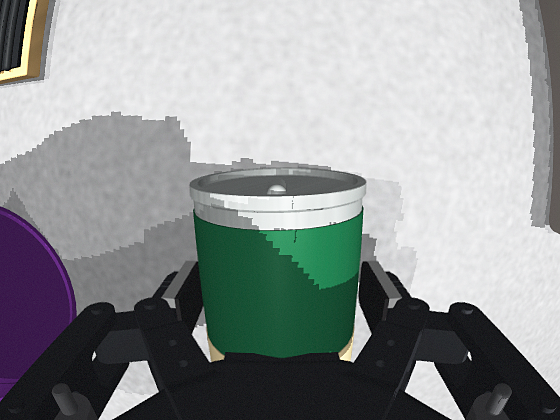

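Run:
```python
from h import *
f=grab_frame("scene")
c,s_=np.cos(.096),np.sin(.096)
for y in(-.0365,.0365):
  for x in (-.011,.011):
    for z in (0,.01,.02,.03):
      p=[.4229+c*x-s_*y,-.3434+s_*x+c*y,z]; print(y,x,z,((proj(f,p)-[50,180]+.5)*5).round())
print(observe()["clock"])
```

```text
-0.0365 -0.011 0 [207. 416.]
-0.0365 -0.011 0.01 [199. 400.]
-0.0365 -0.011 0.02 [191. 385.]
-0.0365 -0.011 0.03 [183. 369.]
-0.0365 0.011 0 [223. 450.]
-0.0365 0.011 0.01 [215. 434.]
-0.0365 0.011 0.02 [207. 419.]
-0.0365 0.011 0.03 [199. 403.]
0.0365 -0.011 0 [378. 338.]
0.0365 -0.011 0.01 [372. 323.]
0.0365 -0.011 0.02 [365. 307.]
0.0365 -0.011 0.03 [359. 291.]
0.0365 0.011 0 [396. 369.]
0.0365 0.011 0.01 [390. 354.]
0.0365 0.011 0.02 [383. 338.]
0.0365 0.011 0.03 [377. 323.]
19.75
```

Emit:
move_arm(
  motion=[
    [[0, 0, 2], [0, 0, 0]],
    [[0, 0, 2], [0, 0, 0]],
    [[0, 0, 2], [0, 0, 0]],
    [[0, 0, 2], [0, 0, 0]],
    [[0, 0, 2], [0, 0, 0]],
  ],
  jaw=55,
  grip_force=40,
)

```text
clock: 20.38
position: [0.4229, -0.3434, -0.0018]
tool_rot: [-3.141, -0.004, 0.096]
force: [-0.7, -0.8, -2.5]
grip_width: 0.0639
```

Run:
```python
from h import *
f=grab_frame("top")
a=bp(f,170+175/3.9,160+177/3.9,.085);b=bp(f,170+344.5/3.9,160+177/3.9,.085);print(a,b,(a+b)/2)
```

```text
[0.58270123 0.14687652 0.085     ] [0.58374967 0.04663331 0.085     ] [0.58322545 0.09675491 0.085     ]
```

Emit:
move_arm(
  motion=[
    [[0, 0, 10], [0, 0, 0]],
    [[0, 0, 40], [0, 0, 0]],
    [[0, 0, 90], [0, 0, 0]],
    [[0, 0, 145], [0, 0, 0]],
    [[0, 0, 190], [0, 0, 0]],
    [[0, 0, 200], [0, 0, 0]],
  ],
)

```text
clock: 21.18
position: [0.4235, -0.344, 0.2011]
tool_rot: [3.141, -0.007, 0.095]
force: [-0.0, -0.4, -3.9]
grip_width: 0.064
```

Emit:
move_arm(
  motion=[
    [[10, 25, 0], [0, 0, 0]],
    [[28, 75, 0], [0, 0, -0.01]],
    [[48, 130, 0], [0, 0, -0.02]],
    [[68, 185, 0], [0, 0, -0.03]],
    [[88, 240, 0], [0, 0, -0.04]],
    [[108, 295, 0], [0, 0, -0.05]],
    [[128, 350, 0], [0, 0, -0.06]],
    [[148, 400, 0], [0, 0, -0.07]],
    [[159, 430, 0], [0, 0, -0.071]],
    [[163, 441, 0], [0, 0, -0.071]],
    [[163, 441, 0], [0, 0, -0.071]],
  ],
)

```text
clock: 22.55
position: [0.5856, 0.0975, 0.1977]
tool_rot: [-3.141, -0.003, 0.025]
force: [-0.9, -1.4, -4.1]
grip_width: 0.064
```

Run:
```python
from h import *
s=observe(); print(s["clock"],s["position"],s["tool_rot"],s["force"])
f=grab_frame("wrist"); cv2.imwrite("pics/wr11.png",f["frame"][:,:,::-1])
f=grab_frame("scene"); cv2.imwrite("pics/sc11.png",cv2.resize(f["frame"][80:280,220:440,::-1],None,fx=3,fy=3))
```

```text
22.55 [0.58558927 0.09747126 0.19772889] [-3.1411307  -0.00318712  0.02502884] [-0.92918903 -1.38434183 -4.1235727 ]
```

View pics/wr11.png

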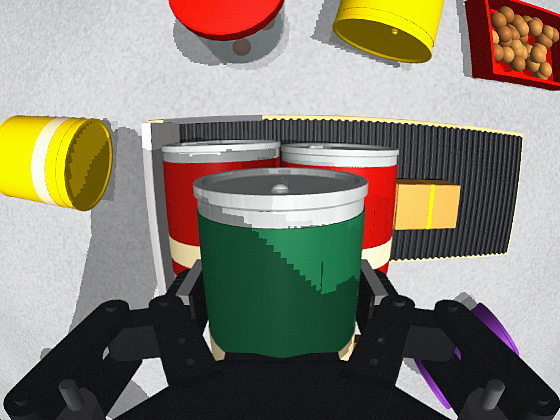

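View pics/sc11.png

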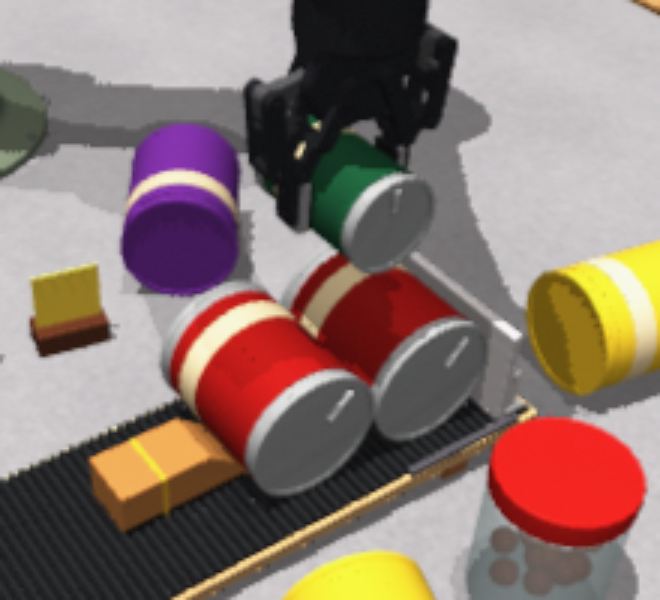

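Emit:
move_arm(
  motion=[
    [[0, 0, -20], [0, 0, 0]],
    [[0, 0, -50], [0, 0, 0]],
    [[0, 0, -68], [0, 0, 0]],
    [[0, 0, -74], [0, 0, 0]],
    [[0, 0, -77], [0, 0, 0]],
    [[0, 0, -77], [0, 0, 0]],
  ],
)

```text
clock: 23.4
position: [0.5862, 0.0975, 0.1217]
tool_rot: [-3.14, -0.005, 0.025]
force: [0.1, 0.8, -3.5]
grip_width: 0.0637
```

Emit:
move_arm(
  motion=[
    [[0, 0, -1.5], [0, 0, 0]],
    [[0, 0, -3], [0, 0, 0]],
    [[0, 0, -4], [0, 0, 0]],
    [[0, 0, -4], [0, 0, 0]],
  ],
)

```text
clock: 23.9
position: [0.5859, 0.0976, 0.1172]
tool_rot: [-3.141, -0.004, 0.025]
force: [-0.2, -0.9, -3.2]
grip_width: 0.0642
```

Emit:
move_arm(
  motion=[
    [[0, 0, -1], [0, 0, 0]],
    [[0, 0, -2], [0, 0, 0]],
    [[0, 0, -2], [0, 0, 0]],
  ],
)

```text
clock: 24.28
position: [0.5859, 0.0976, 0.1152]
tool_rot: [-3.141, -0.004, 0.025]
force: [0.1, 0.4, -2.8]
grip_width: 0.0641
```

Emit:
move_arm(
  motion=[
    [[0, 0, -0.7], [0, 0, 0]],
    [[0, 0, -1.4], [0, 0, 0]],
    [[0, 0, -1.4], [0, 0, 0]],
  ],
)

```text
clock: 24.65
position: [0.5862, 0.0971, 0.1142]
tool_rot: [-3.141, -0.005, 0.024]
force: [0.2, -4.6, 3.4]
grip_width: 0.0638
```

Emit:
move_arm(
  motion=[
    [[0, -1, 0], [0, 0, 0]],
    [[0, -1, 0], [0, 0, 0]],
  ],
)

```text
clock: 24.9
position: [0.5862, 0.0968, 0.1141]
tool_rot: [-3.14, -0.005, 0.025]
force: [1.0, 0.3, 5.2]
grip_width: 0.0637
```

Emit:
move_arm(
  motion=[
    [[0, 0, 0.6], [0, 0, 0]],
    [[0, 0, 0.6], [0, 0, 0]],
  ],
)

```text
clock: 25.15
position: [0.5856, 0.0967, 0.1142]
tool_rot: [-3.141, -0.003, 0.025]
force: [-0.5, 0.6, -2.1]
grip_width: 0.0637
```

Emit:
move_arm(
  motion=[
    [[0, 0, 0], [0, 0, 0]],
    [[0, 0, 0], [0, 0, 0]],
    [[0, 0, 0], [0, 0, 0]],
  ],
  jaw=76,
)

```text
clock: 25.52
position: [0.5859, 0.0966, 0.1145]
tool_rot: [-3.141, -0.004, 0.025]
force: [0.2, 0.5, -0.0]
grip_width: 0.0761
```

Run:
```python
from h import *
s=observe(); print(s["clock"],s["position"],s["force"],s["grip_width"])
f=grab_frame("wrist"); cv2.imwrite("pics/wr12.png",f["frame"][:,:,::-1])
f=grab_frame("scene"); cv2.imwrite("pics/sc12.png",cv2.resize(f["frame"][80:280,220:440,::-1],None,fx=3,fy=3))
```

```text
25.525 [0.58590106 0.09658033 0.11446013] [ 0.22040429  0.54362978 -0.04601598] 0.07606999142011198
```

View pics/wr12.png

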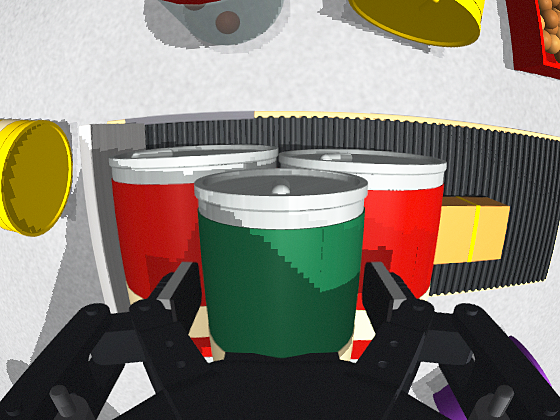

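View pics/sc12.png

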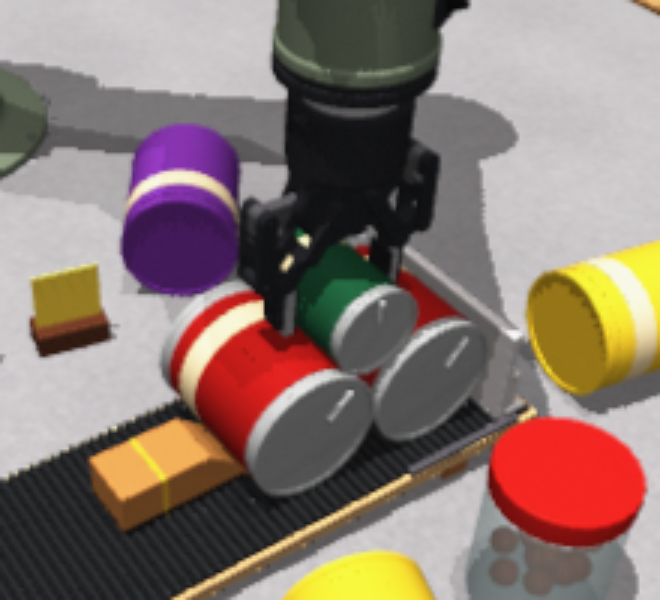

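Green tin rests in the valley (wrist view: centred at column 281), the wedge is tight on the lower tin. I retreat upward.

Emit:
move_arm(
  motion=[
    [[0, 0, 15], [0, 0, 0]],
    [[0, 0, 50], [0, 0, 0]],
    [[0, 0, 100], [0, 0, 0]],
    [[-40, -20, 150], [0, 0, 0]],
    [[-90, -50, 170], [0, 0, 0]],
    [[-140, -80, 170], [0, 0, 0]],
    [[-150, -100, 170], [0, 0, 0]],
    [[-150, -100, 170], [0, 0, 0]],
  ],
)

```text
clock: 26.62
position: [0.4359, -0.0041, 0.2853]
tool_rot: [-3.139, -0.005, 0.023]
force: [1.5, -0.4, -0.4]
grip_width: 0.0759
```

Run:
```python
from h import *
s=observe(); print(s["clock"],s["position"],s["force"])
f=grab_frame("top"); cv2.imwrite("pics/t13.png",cv2.resize(f["frame"][160:250,170:375,::-1],None,fx=3.9,fy=3.9,interpolation=2))
f=grab_frame("scene"); cv2.imwrite("pics/sc13.png",f["frame"][:,:,::-1])
```

```text
26.625 [ 0.43585221 -0.00414601  0.28528476] [ 1.47184221 -0.44317607 -0.41847392]
```

View pics/t13.png

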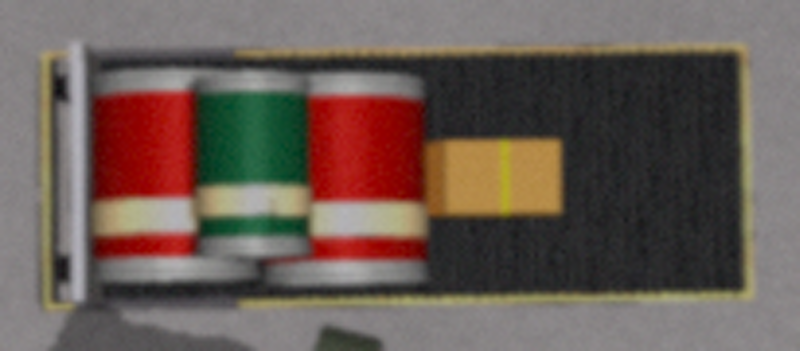

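View pics/sc13.png

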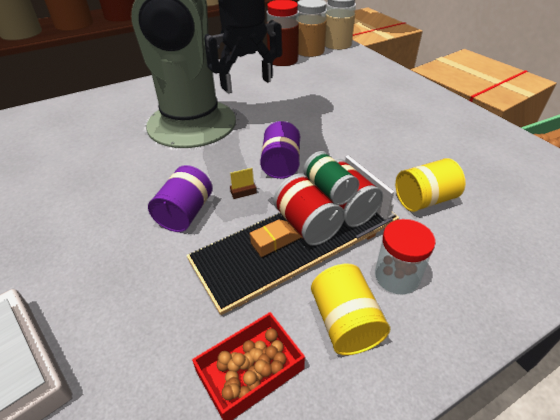

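```bash
python3 -c "
from workcell import *
job_done(); print(observe()['clock'])"
```

```text
the job is handed in; nothing more can be done
the job is handed in; nothing more can be done
```

I chocked the two big tins, laid the small green tin in the valley on top of them, and handed the job in at about 27 s of the 72 s.

- **Wedge:** I slid it thin edge first along the liner until both tins reached the stop. The wrist force then rose to about 8–11 N while the tool hardly moved, and I held it there for about half a second before letting go.
- **Small tin:** I lowered it until it pressed on both big tins with about 9 N (well under 25 N). I moved it 1 mm sideways to even out the two sides, eased off and let go.
- **Last pictures:** The top and scene views show the big tins touching each other and the stop, and the wedge up against the lower tin. The green tin lies parallel to the big ones and, by eye, within about 5 mm of mid-width. The jar, basket and price card were not touched.

- **Fingertips:** They did not match the stated 25 mm ahead of the TCP; the pictures put them about 26 mm behind it when nearly open. My first grip on the wedge therefore closed above it (reading 30 mm, not 44), and I went lower and gripped again. I set the later grips from the pictures.
- **Not checked directly:** I could not read the contact forces between the wedge and the lower tin, or between the two big tins. I only inferred them from the wrist force and from nothing having moved since.

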